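# Lock the fidget dial on its key

## Robot

A 6-joint arm with a two-finger parallel gripper is mounted at the origin on the work surface. World frame = base frame: x ahead of the robot, y to its left, z up, the work surface at z = 0. Lengths are in mm, angles in rad, forces in N, time in s.
With the tool pointing down it reaches from about 400 to 925 mm from the base axis. Payload 12.5 kg.
Tool frame: the origin (TCP) lies midway between the tips of the shut fingers; the grasp point (between the pads) lies 19 mm behind it; z points along the fingers, y is the direction in which the jaws open and shut (so a half turn about z gives the same grasp; the last joint's range is limited). The gripper opens to 95 mm and grips with 3 to 60 N. Pads are 20 mm wide; open, the fingers measure 119 mm over their backs; the gripper's body (75 mm by 180 mm) begins 59 mm behind the grasp point.
Start: joints at [1.167, 0.491, 1.559, -0, 1.092, -0.106], TCP at [183.369, 597.514, 214.661] pointing down, gripper open.
Joint ranges: [-3.1, 3.1], [-0.84, 2.19], [0.05, 2.79], [-1.13, 4.28], [0.06, 2.93], [-2.69, 2.69]. Speed limits (rad/s): [2.22, 2.22, 2.79, 3.14, 3.14, 3.14].

## Interface

Orientations are given as [roll, pitch, yaw] about the fixed x, y, z axes, in that order (R = Rz(yaw) Ry(pitch) Rx(roll)).
In Python, from cell import * gives the robot as it stands. The module is installed in compiled form; this text tells all that it offers.
- The arm moves only by the tool carry_out, never from a script. Its argument "moves" is a list of rows, each an object of numbers: "dx", "dy", "dz": the shift along the tool's x, y, z in m; "twist": the turn about the tool's z in degrees. A call has 1 to 5 rows; each row is the pose to reach, as a shift and turn from the pose commanded when the call began, along the tool's axes at that moment; what a row does not reach only later rows make up. A row lasts 1/10 s, in which the tool goes at most 50 mm and 8.59 degrees, less where a joint would pass 70% of its speed; a pose out of reach is approached as far as the arm can. A call with a gripper value outside its range is refused whole. "grip" is the finger opening in m, from 0 to 0.0951, set as the call begins (left out, the last holds). The fingers move at their own pace and stop on an object; the grip force is fixed at half the most. Time passes only in rows, so rows that repeat a pose let the fingers close. It gives the time, the measured TCP pose, the force and the opening at its end, in the units of the state.
- state(): the state, without advancing time (a new reading comes with each control period).
- read_camera(name): name is "scene" or "side" or "wrist"; returns (picture, depth): 400x640x3 uint8, red, green, blue; 400x640 float32, mm along the optical axis (not along the pixel's ray), 0 where there is no reading.
- camera_info(name): a dict with "mtx" (3x3 intrinsics, pixels), "dist_coeffs" ([k1, k2, p1, p2, k3] as OpenCV has them; the pictures are not rectified), "R" (3x3) and "t" (3): a world point X has camera coordinates R X + t. Camera axes: x right, y down, z forward; pixel columns grow to the right and rows downward; lengths in mm; the calibration is good to about 2 mm. A picture is of the moment at which its call begins: read the wrist's pose just before it. camera_info takes no time and is no camera call; for the wrist camera it gives the pose at the moment of the call.
- job_done(): hands the job in, once; it reports no verdict.
The state is a dict: "t": time; "joints": joint angles; "qvel": joint speeds; "tau": joint torques, N m; "eef_pos": TCP position; "tcp_rot": TCP orientation; "ft_force": force on the tool from outside, world axes, zero at the start; "moment": the same for the moment, N m; "opening": opening from 0.0 (shut) to 1.0 (fully open).
Only numpy, scipy, OpenCV 4.12 (cv2) and the standard library are available. Lean on these libraries where they do the work, as an engineer would, in place of code of your own. Each camera call takes 0.05 s, during which the arm holds its last target. There are 200 camera calls.

## Task

Lock the yellow fidget toy so that it cannot spin: with a fingertip, push the raised fin of its dial round until the notch in the dial's rim lies over the steel key on the board, then press the dial down until it is fully home on the key, and leave it. Only push and press: do not pinch the fin or pull the dial up, and do not disturb the other things on the console.

Things in the scene. Friction and masses are not known exactly. Their poses are not given: they have to be found in the camera images.
- toy: Base of the fidget toy: square light-wood board 170 x 170 x 18 mm, fixed to the console at any yaw. Origin: centre of its underside, on the dial's axis; z up. A steel key stands on it along its own +x (see key). Above it a level yellow dial, 116 mm across and 10 mm thick, turns on a central spindle and slides down it: its top face is 38 mm above the console when up, 30 mm when home.
- dial_center (a point): Centre of the dial's top face, marked by a thin black disc 36 mm across: the place to press. 38 mm above the console when the dial is up (as at the start), 30 mm when it is home.
- notch (a point): Middle of the notch, 50 mm from the dial's axis, level with the dial's top face. The notch is 16 mm wide and open at the rim, cut in to 43 mm from the axis. It clears the 8 mm key by 4 mm each side, so it fits within about 0.065 rad (3.7 degrees) of exact alignment; elsewhere the key blocks the dial after 1 mm.
- key (a point): Point on top of the dark steel key, 50 mm from the dial's axis, 27 mm above the console. The key is 8 mm wide, 9 mm high and runs radially from 46 to 68 mm from the axis, so about 10 mm of it shows beyond the dial's rim; a short red line on the board continues it outwards. Aligned: the notch point lies straight above this point.
- fin (a point): Top of the fin, in its middle, 46 mm from the dial's axis, exactly opposite the notch. The fin is an upright radial rib: yellow core 6 mm thick, 33 to 59 mm from the axis, rising 18 mm above the dial's top face; on each side a black cheek 4 mm thick, 22 mm long, 16 mm high (14 mm thick in all). Push one side of it to turn the dial.
- dial (a joint): Angle of the dial relative to the board (rad), counter-clockwise from above positive. At 0 or any whole turn the notch is over the key (on the board's +x side) and the fin on the -x side. It turns freely either way past a whole turn, against light friction (0.04 N m, about 1 N at the fin), and stays where it is left.
- hub (a joint): How far the dial is pressed down its spindle (m): 0 up as at the start, 0.008 fully home, where it stops; negative means pulled up. A stiff sliding fit: it takes about 5 N to push it down, there is no spring, and it stays where it is left.
- cheek_a: Black cheek on one side of the fin (the dial's own +y side: with the fin pointing away from you, seen from above, the right-hand side). Origin: middle of its foot, on the dial's top face, 46 mm from the axis.
- cheek_b: Black cheek on the other side of the fin. Origin: middle of its foot, on the dial's top face.
- glass_cube: Clear glass cube, 40 mm, loose, standing beside the board. Origin: centre of its underside. Leave alone.
- ceramic_tray: White ceramic tray 160 x 110 x 22 mm, loose. Origin: centre of its underside. Leave alone.
- clip_board: Small wooden board 100 x 75 x 12 mm with a steel spring clip, about 32 mm high in all, loose. Origin: centre of its underside. Leave alone.
- remote_caddy: Clear acrylic caddy 110 x 130 x 90 mm holding two black remotes that stand up to 155 mm, loose. Origin: centre of its underside. Leave alone.
- remote: Black remote 160 x 42 x 16 mm lying flat, loose. Origin: centre of its underside. Leave alone.
- mug: Blue ceramic mug 80 mm across, 90 mm high, loose. Origin: centre of its underside. Leave alone.
- coaster: Round cork coaster 94 mm across, 8 mm thick, loose. Origin: centre of its underside. Leave alone.
Not all that is in view belongs to the job. What is shaped like the toy but pink or purple is not meant.

How it is judged:
By the outcome, as a careful person would: the job done as asked, in the order asked, and still so for the second after the job is handed in, with the robot touching nothing.
It also fails if it takes over 48 s, if anything falls off the work surface, if the arm or the gripper's body presses on something with over 40 N, if the wrist force passes 120 N, or if a joint passes its speed limit or range.

## Working session

There is one attempt and no reset: what is moved stays moved. The work goes in short steps, Python scripts to look and compute and a tool call to move; the robot and the scene stay as the last step left them, time stands still between calls to the robot, and variables do not carry over. Pictures are saved under pics/ and viewed, about 8 in all and at most 12, crops included, and the job is handed in when it is done.

Besides the shell and the picture viewer there is one more tool, called after "Emit:" as name([rows], argument=value, ...), one row to a line, values as JSON. carry_out: Moves the arm, as the interface text tells. Its arguments: {"type":"object","properties":{"moves":{"type":"array","items":{"type":"object","properties":{"dx":{"type":"number"},"dy":{"type":"number"},"dz":{"type":"number"},"twist":{"type":"number"}}}},"grip":{"type":"number"}},"required":["moves"]}

```bash
mkdir -p pics; python3 - <<'E'
from cell import *
import cv2
print(state())
for n in("scene","side"):
    p,d=read_camera(n); cv2.imwrite(f"pics/{n}0.png",p[:,:,::-1]); i=camera_info(n); print(n,i)
E
```

```text
{'t': 0.0, 'joints': array([ 1.16743395e+00,  4.91577667e-01,  1.55946031e+00, -3.10414315e-05,
        1.09171368e+00, -1.05584856e-01]), 'qvel': array([-0.00135905,  0.00013887,  0.00111249, -0.00051107,  0.00046078,
       -0.00138046]), 'tau': array([-1.75575573e-03, -6.12655735e+01, -2.58175617e+01,  6.91220351e-02,
        4.82978951e-02, -8.04868773e-05]), 'eef_pos': array([183.24898259, 597.26698334, 214.04676389]), 'tcp_rot': array([-3.14043720e+00, -9.47692241e-05,  2.84382941e+00]), 'ft_force': array([ 0.28487097, -0.31113993,  0.80986826]), 'moment': array([-0.01819786, -0.00639586,  0.00478725]), 'opening': 0.9978984411483923}
scene {'mtx': array([[517.01253334,   0.        , 321.91680136],
       [  0.        , 517.01253334, 202.45150368],
       [  0.        ,   0.        ,   1.        ]]), 'dist_coeffs': array([-0.05288691,  0.        ,  0.        ,  0.        ,  0.        ]), 'R': array([[ 0.0586129 ,  0.99827449, -0.00354471],
       [ 0.68089655, -0.04257446, -0.7311411 ],
       [-0.73003042,  0.04044072, -0.68221707]]), 't': array([  53.93443815, -328.7996331 , 2321.69083816])}
side {'mtx': array([[393.99325942,   0.        , 322.31313752],
       [  0.        , 393.99325942, 203.80539749],
       [  0.        ,   0.        ,   1.        ]]), 'dist_coeffs': array([-2.50693191e-05,  0.00000000e+00,  0.00000000e+00,  0.00000000e+00,
        0.00000000e+00]), 'R': array([[-0.98030932, -0.19732132, -0.00761076],
       [-0.13481448,  0.69693687, -0.70434654],
       [ 0.14428681, -0.68945144, -0.70981549]]), 't': array([ 513.52515512,  190.85644356, 1016.32705346])}
```

View pics/scene0.png

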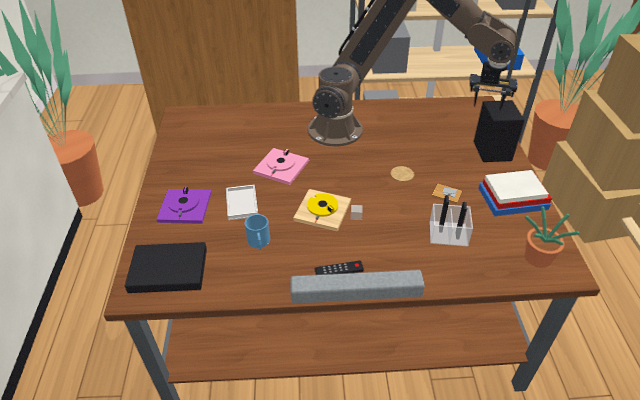

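View pics/side0.png

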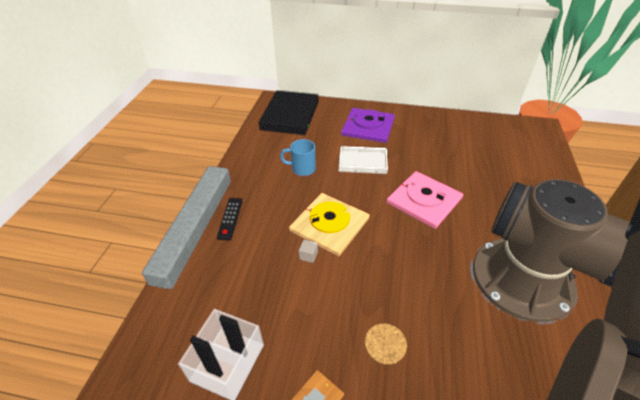

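Candidates (scene): yellow on light wood (323,207), pink (281,165) and purple (185,204). In the side view they are at (330,216), (427,191) and (369,121). I choose the yellow one and will check it in a crop.

```bash
cat > h.py <<'E'
from cell import *
import numpy as np, cv2
def ray(i,uv,z):
    n=cv2.undistortPoints(np.array(uv,float).reshape(-1,1,2),i["mtx"],i["dist_coeffs"]).reshape(-1,2)
    D=np.c_[n,np.ones(len(n))]@i["R"]; C=-i["R"].T@i["t"]
    return C+D*((z-C[2])/D[:,2])[:,None]
def proj(i,X):
    return cv2.projectPoints(np.array(X,float).reshape(-1,1,3),cv2.Rodrigues(i["R"])[0],i["t"],i["mtx"],i["dist_coeffs"])[0].reshape(-1,2)
def yellow(p):
    h=cv2.cvtColor(p,cv2.COLOR_RGB2HSV); return cv2.inRange(h,(25,190,120),(34,255,255))
E
python3 - <<'E'
from h import *
ims=[]
for n,c in(("scene",(323,207)),("side",(330,216))):
    p=cv2.imread(f"pics/{n}0.png"); m=yellow(p[:,:,::-1].copy()); k,l,s,ce=cv2.connectedComponentsWithStats(m)
    b=1+s[1:,4].argmax(); print(n,s[b],ce[b],ray(camera_info(n),[ce[b]],38))
    r=45 if n=="side" else 35
    ims.append(cv2.resize(p[c[1]-r:c[1]+r,c[0]-r:c[0]+r],(400,400),interpolation=cv2.INTER_CUBIC))
cv2.imwrite("pics/crop.png",np.hstack(ims))
E
```

```text
scene [307 193  31  23 471] [322.11464968 204.34607219] [[528.69117186 -84.2036212   38.        ]]
side [310 202  40  31 813] [330.54120541 216.71217712] [[516.34536159 -82.87399812  38.        ]]
```

View pics/crop.png

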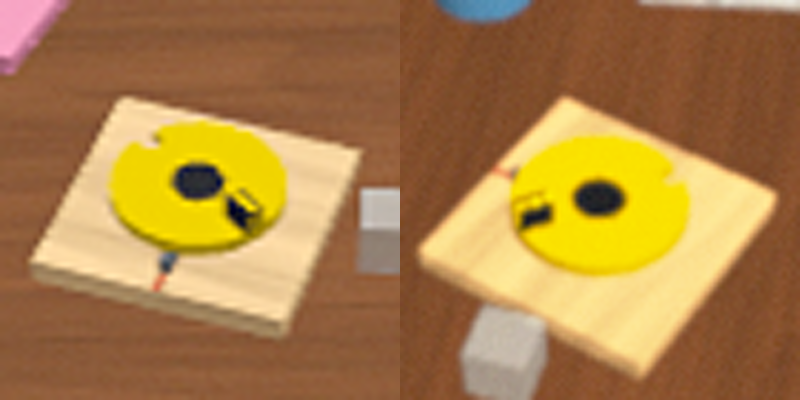

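The crop confirms yellow on light wood. The key and red line are at the lower left of the board in the scene view, the notch is at the rear left and the fin at the front right. Next I work out the geometry and move over it.

```bash
python3 - <<'E'
from h import *
S=lambda u,v:(288+u*.175,172+v*.175); D=lambda u,v:(285+(u-400)*.225,171+v*.225)
a=lambda v:np.degrees(np.arctan2(v[1],v[0])).round(1)
for n,f,pts in(("scene",S,dict(c=(198,181),key=(167,262),notch=(150,143),fin=(246,198))),("side",D,dict(c=(599,199),key=(512,174),notch=(671,181),fin=(530,203)))):
    i=camera_info(n); c=ray(i,[f(*pts["c"])],38)[0]
    for k,z in(("c",38),("key",27),("notch",38),("fin",56)):
        P=ray(i,[f(*pts[k])],z)[0]; print(n,k,P.round(1),np.hypot(*(P-c)[:2]).round(1),a(P-c))
i=camera_info("wrist"); s=state(); print(i["mtx"],(-i["R"].T@i["t"]-s["eef_pos"]).round(0),i["R"].round(2))
E
```

```text
scene c [525.2 -82.   38. ] 0.0 0.0
scene key [ 587.1 -105.4   27. ] 66.2 -20.7
scene notch [ 486.9 -111.2   38. ] 48.2 -142.7
scene fin [562.  -53.7  56. ] 46.4 37.6
side c [519.2 -86.   38. ] 0.0 0.0
side key [ 581.5 -107.4   27. ] 65.9 -18.9
side notch [ 476.3 -110.6   38. ] 49.4 -150.2
side fin [558.  -57.9  56. ] 47.9 35.9
[[325.41462256   0.         318.288252  ]
 [  0.         325.41462256 193.98876382]
 [  0.           0.           1.        ]] [-66.  20. 170.] [[ 0.29  0.96 -0.  ]
 [ 0.93 -0.28  0.24]
 [ 0.23 -0.07 -0.97]]
```

Emit:
carry_out([
  {"dx": -0.02, "dy": -0.045},
  {"dx": -0.04, "dy": -0.09},
  {"dx": -0.06, "dy": -0.135},
  {"dx": -0.08, "dy": -0.18},
  {"dx": -0.1, "dy": -0.225},
], grip=0)

```text
schema error: expected keys dx, dy, dz, twist
```

Emit:
carry_out([
  {"dx": -0.0325, "dy": -0.0345, "dz": 0, "twist": 0},
  {"dx": -0.065, "dy": -0.069, "dz": 0, "twist": 0},
  {"dx": -0.0975, "dy": -0.1035, "dz": 0, "twist": 0},
  {"dx": -0.13, "dy": -0.138, "dz": 0, "twist": 0},
  {"dx": -0.1625, "dy": -0.1725, "dz": 0, "twist": 0},
], grip=0)

```text
t: 0.6
eef_pos: [288.4, 383.2, 214.5]
tcp_rot: [-3.141, -0.0, 2.844]
ft_force: [1.0, -0.5, 0.5]
opening: 0.638
```

Emit:
carry_out([
  {"dx": -0.0325, "dy": -0.0345, "dz": 0, "twist": 0},
  {"dx": -0.065, "dy": -0.069, "dz": 0, "twist": 0},
  {"dx": -0.0975, "dy": -0.1035, "dz": 0, "twist": 0},
  {"dx": -0.13, "dy": -0.138, "dz": 0, "twist": 0},
  {"dx": -0.1625, "dy": -0.1725, "dz": 0, "twist": 0},
])

```text
t: 1.1
eef_pos: [393.2, 170.5, 214.6]
tcp_rot: [3.141, -0.0, 2.844]
ft_force: [0.5, 0.3, -0.1]
opening: 0.212
```

Emit:
carry_out([
  {"dx": -0.0325, "dy": -0.0345, "dz": 0, "twist": 0},
  {"dx": -0.065, "dy": -0.069, "dz": 0, "twist": 0},
  {"dx": -0.0975, "dy": -0.1035, "dz": 0, "twist": 0},
  {"dx": -0.13, "dy": -0.138, "dz": 0, "twist": 0},
  {"dx": -0.1625, "dy": -0.1725, "dz": 0, "twist": 0},
])

```text
t: 1.6
eef_pos: [498.0, -42.3, 214.6]
tcp_rot: [3.141, -0.0, 2.843]
ft_force: [0.8, 0.3, -0.9]
opening: 0.004
```

Emit:
carry_out([
  {"dx": 0, "dy": 0, "dz": 0, "twist": 8.5},
  {"dx": 0, "dy": 0, "dz": 0, "twist": 17},
  {"dx": 0, "dy": 0, "dz": 0, "twist": 25.5},
  {"dx": 0, "dy": 0, "dz": 0, "twist": 34},
  {"dx": 0, "dy": 0, "dz": 0, "twist": 42.5},
])

```text
t: 2.1
eef_pos: [497.4, -40.3, 214.4]
tcp_rot: [-3.141, -0.0, 2.096]
ft_force: [0.3, 0.2, 0.3]
opening: 0.005
```

Emit:
carry_out([
  {"dx": 0, "dy": 0, "dz": 0, "twist": 8.5},
  {"dx": 0, "dy": 0, "dz": 0, "twist": 17},
  {"dx": 0, "dy": 0, "dz": 0, "twist": 25.5},
  {"dx": 0, "dy": 0, "dz": 0, "twist": 34},
  {"dx": 0, "dy": 0, "dz": 0, "twist": 42.5},
])

```text
t: 2.6
eef_pos: [497.4, -40.2, 214.4]
tcp_rot: [-3.141, -0.0, 1.354]
ft_force: [0.4, -0.4, -0.9]
opening: 0.002
```

Emit:
carry_out([
  {"dx": 0, "dy": 0, "dz": 0, "twist": 8.5},
  {"dx": 0, "dy": 0, "dz": 0, "twist": 17},
  {"dx": 0, "dy": 0, "dz": 0, "twist": 25.5},
  {"dx": 0, "dy": 0, "dz": 0, "twist": 34},
  {"dx": 0, "dy": 0, "dz": 0, "twist": 42.5},
])

```text
t: 3.1
eef_pos: [497.4, -40.2, 214.4]
tcp_rot: [-3.141, 0.0, 0.612]
ft_force: [-0.1, 0.6, 0.1]
opening: 0.006
```

```bash
python3 - <<'E'
from h import *
s=state(); i=camera_info("wrist"); p,d=read_camera("wrist"); cv2.imwrite("pics/w1.png",p[:,:,::-1])
np.savez("w1",**i); print(s["eef_pos"],s["tcp_rot"],s["joints"])
m=yellow(p); k,l,st,ce=cv2.connectedComponentsWithStats(m); b=1+st[1:,4].argmax(); print(st[b],ce[b],ray(i,[ce[b]],38))
E
```

```text
[497.42398624 -40.21232471 214.4095479 ] [-3.14115317e+00  2.70378718e-04  6.12346715e-01] [-2.13158909e-01  3.13232696e-01  1.86084635e+00  1.20607861e-04
  9.68019955e-01  7.45222361e-01]
[327 144   4   4   4] [328.5 145.5] [[530.66190672 -29.61724058  38.        ]]
```

View pics/w1.png

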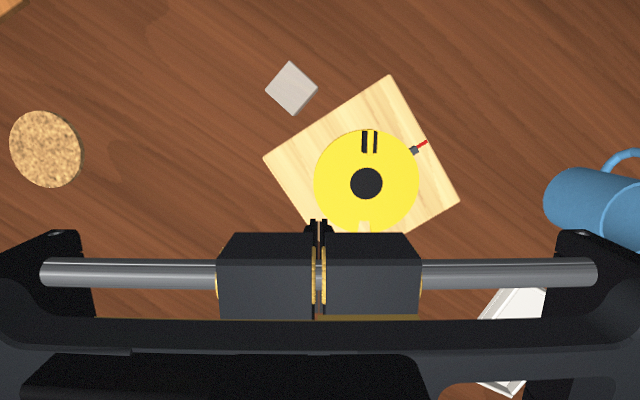

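The toy is clear: disc centre (366,183), fin cheeks (364/375,141), notch (364,226), key end (414,149), red line to (427,142). The closed fingertip is at (318,222).

```bash
cat >> h.py <<'E'
def disc(i,p,z=38):
    "centre of the black disc: dark blob ~36 mm across"
    m=cv2.inRange(cv2.cvtColor(p,cv2.COLOR_RGB2GRAY),0,70); k,l,st,ce=cv2.connectedComponentsWithStats(m)
    for j in range(1,k):
        P=ray(i,[ce[j]],z)[0]; E=ray(i,[(st[j,0],ce[j][1]),(st[j,0]+st[j,2],ce[j][1])],z); w=np.linalg.norm(E[1]-E[0])
        if 25<w<45 and np.hypot(P[0]-522,P[1]+84)<25: print("disc",ce[j].round(1),P.round(1),w.round(1)); yield P
def ang(i,p,c,r,z,thr=None):
    "circle of samples at radius r, height z: returns angles(deg), rgb"
    a=np.arange(0,360,0.5); X=np.c_[c[0]+r*np.cos(np.radians(a)),c[1]+r*np.sin(np.radians(a)),np.full(len(a),z)]
    uv=proj(i,X).astype(np.float32); return a,cv2.remap(p,uv[:,0].reshape(1,-1),uv[:,1].reshape(1,-1),cv2.INTER_LINEAR)[0].astype(int)
def runs(a,m):
    e=np.flatnonzero(np.diff(m.astype(int))); return a[e]
E
python3 - <<'E'
from h import *
i=dict(np.load("w1.npz")); p=np.ascontiguousarray(cv2.imread("pics/w1.png")[:,:,::-1])
c=list(disc(i,p))[0]
for n,r,z in(("key",64,27),("key",62,27),("red",76,18),("fin",46,54),("notch",50,38),("notch",47,38)):
    a,q=ang(i,p,c,r,z); m=(q[:,0]-q[:,2]>100)&(q[:,1]>150) if n=="notch" else (q[:,0]-q[:,1]>90) if n=="red" else q.sum(1)<240
    print(n,r,runs(a,m))
E
```

```text
disc [365.8 183.1] [520.9 -86.6  38. ] 33.9
key 64 [168.5 173.5 198.5 231.5 341.  342. ]
key 62 [170.5 171.5 206.  224.  341.  342. ]
red 76 [336. 339.]
fin 46 [26.5 30.  39.  45. ]
notch 50 [ 23.5  28.   35.5  42.5 207.5 221. ]
notch 47 [ 22.5  27.5  35.5  43.  207.  220.5]
```

Estimated centre is (521,-86.6), fin at about 34.5°, key at about 340°. The fin must therefore go to 160°, about 125° CCW. I move the tip to the fin's clockwise side, 25 mm off.

Emit:
carry_out([
  {"dx": 0.019, "dy": 0.0385, "dz": 0, "twist": 0},
  {"dx": 0.0383, "dy": 0.077, "dz": 0, "twist": 0},
  {"dx": 0.0383, "dy": 0.077, "dz": 0.045, "twist": 0},
  {"dx": 0.0383, "dy": 0.077, "dz": 0.09, "twist": 0},
  {"dx": 0.0383, "dy": 0.077, "dz": 0.12, "twist": 0},
])

```text
t: 3.65
eef_pos: [572.4, -80.7, 91.7]
tcp_rot: [-3.139, 0.002, 0.622]
ft_force: [0.6, 1.2, -0.3]
opening: 0.002
```

Emit:
carry_out([
  {"dx": 0, "dy": 0, "dz": 0.025, "twist": 0},
  {"dx": 0, "dy": 0, "dz": 0.045, "twist": 0},
  {"dx": 0, "dy": 0, "dz": 0.049, "twist": 0},
  {"dx": 0, "dy": 0, "dz": 0.049, "twist": 0},
])

```text
t: 4.05
eef_pos: [573.3, -80.7, 45.3]
tcp_rot: [-3.141, 0.001, 0.62]
ft_force: [0.8, -0.5, 0.5]
opening: 0.006
```

```bash
python3 - <<'E'
from h import *
s=state(); i=camera_info("wrist"); p,d=read_camera("wrist"); cv2.imwrite("pics/w2.png",p[:,:,::-1]); np.savez("w2",**i)
print(s["eef_pos"],s["tcp_rot"],s["ft_force"]); print(proj(i,[s["eef_pos"]]))
list(disc(i,p))
E
```

```text
[573.25854762 -80.7049425   45.29265878] [-3.14063452e+00  6.76459792e-04  6.20137980e-01] [ 0.79861815 -0.54947913  0.54855068]
[[319.08449252 236.71764423]]
```

View pics/w2.png

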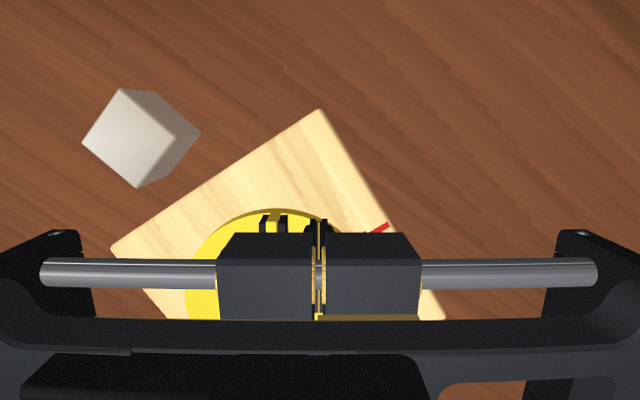

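The tip is at (319,236), beside the fin at (273,225) and clear of the dial. Now I sweep it along the arc around the dial's axis.

Emit:
carry_out([
  {"dx": 0, "dy": -0.005, "dz": 0, "twist": 0},
  {"dx": 0, "dy": -0.008, "dz": 0, "twist": 0},
  {"dx": 0, "dy": -0.011, "dz": 0, "twist": 0},
])

```text
t: 4.4
eef_pos: [567.1, -71.5, 46.4]
tcp_rot: [3.141, -0.001, 0.619]
ft_force: [-0.0, 0.6, -1.0]
opening: 0.004
```

Emit:
carry_out([
  {"dx": 0.0016, "dy": -0.0065, "dz": 0, "twist": -8},
  {"dx": 0.0022, "dy": -0.0132, "dz": 0, "twist": -16},
  {"dx": 0.0019, "dy": -0.02, "dz": 0, "twist": -24},
  {"dx": 0.0007, "dy": -0.0266, "dz": 0, "twist": -32},
  {"dx": -0.0014, "dy": -0.033, "dz": 0, "twist": -40},
])

```text
t: 4.9
eef_pos: [546.9, -45.4, 46.1]
tcp_rot: [3.14, -0.0, 1.323]
ft_force: [1.0, -0.7, 0.3]
opening: 0.001
```

```bash
python3 - <<'E'
from h import *
s=state(); i=camera_info("wrist"); p,d=read_camera("wrist"); cv2.imwrite("pics/w3.png",p[:,:,::-1]); np.savez("w3",**i)
c=np.array([520.9,-86.6]); v=s["eef_pos"][:2]-c; y=s["tcp_rot"][2]
print(s["eef_pos"],s["ft_force"],np.degrees(y),v@[np.cos(y),np.sin(y)],v@[-np.sin(y),np.cos(y)])
q,_=read_camera("side"); cv2.imwrite("pics/s3.png",cv2.resize(q[150:280,250:410,::-1],(640,520),interpolation=cv2.INTER_CUBIC))
E
```

```text
[546.87092611 -45.38348114  46.12748365] [ 0.98370318 -0.69327475  0.31904458] 75.79397125545421 46.32960762440862 -15.061802268083973
```

View pics/w3.png

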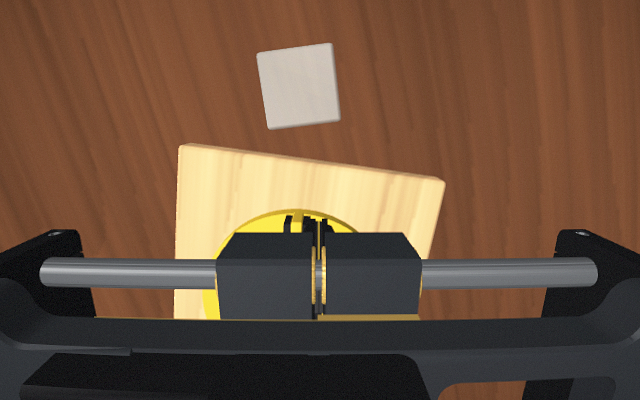

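The fin (297,222) now sits against the tip (319,230) and turns with it, while the glass cube is untouched. I carry on for two more 40° arcs.

Emit:
carry_out([
  {"dx": 0.0016, "dy": -0.0065, "dz": 0, "twist": -8},
  {"dx": 0.0022, "dy": -0.0132, "dz": 0, "twist": -16},
  {"dx": 0.0019, "dy": -0.02, "dz": 0, "twist": -24},
  {"dx": 0.0007, "dy": -0.0266, "dz": 0, "twist": -32},
  {"dx": -0.0014, "dy": -0.033, "dz": 0, "twist": -40},
])

```text
t: 5.5
eef_pos: [514.8, -38.8, 46.0]
tcp_rot: [3.141, 0.001, 2.016]
ft_force: [0.8, -0.8, 0.3]
opening: 0.007
```

Emit:
carry_out([
  {"dx": 0.0016, "dy": -0.0065, "dz": 0, "twist": -8},
  {"dx": 0.0022, "dy": -0.0132, "dz": 0, "twist": -16},
  {"dx": 0.0019, "dy": -0.02, "dz": 0, "twist": -24},
  {"dx": 0.0007, "dy": -0.0266, "dz": 0, "twist": -32},
  {"dx": 0.0007, "dy": -0.0266, "dz": 0, "twist": -32},
])

```text
t: 6.0
eef_pos: [490.1, -49.9, 45.9]
tcp_rot: [3.141, 0.0, 2.571]
ft_force: [-0.0, 0.0, -0.6]
opening: 0.005
```

```bash
python3 - <<'E'
from h import *
s=state()
c=np.array([520.9,-86.6]); v=s["eef_pos"][:2]-c; y=s["tcp_rot"][2]
print(s["eef_pos"],s["ft_force"],s["joints"],np.degrees(y),v@[np.cos(y),np.sin(y)],v@[-np.sin(y),np.cos(y)])
E
```

```text
[490.06130923 -49.91306143  45.88821055] [-0.00934232  0.01075921 -0.63693414] [-2.35734072e-01  5.64384960e-01  2.03758645e+00  1.75747413e-04
  5.39299595e-01 -1.23624164e+00] 147.31622006057214 45.766829031146855 -14.225107034906499
```

Emit:
carry_out([
  {"dx": 0, "dy": 0.01, "dz": 0, "twist": 0},
  {"dx": 0, "dy": 0.015, "dz": -0.03, "twist": 0},
  {"dx": -0.03, "dy": 0.015, "dz": -0.07, "twist": 0},
  {"dx": -0.06, "dy": 0.015, "dz": -0.11, "twist": 0},
  {"dx": -0.085, "dy": 0.015, "dz": -0.15, "twist": 0},
])

```text
t: 6.5
eef_pos: [571.4, -82.5, 197.9]
tcp_rot: [3.141, 0.001, 2.568]
ft_force: [-0.3, -0.4, 0.2]
opening: 0.004
```

Emit:
carry_out([
  {"dx": 0, "dy": 0, "dz": 0, "twist": 0},
  {"dx": 0, "dy": 0, "dz": 0, "twist": 0},
])

```text
t: 6.7
eef_pos: [570.2, -82.2, 195.8]
tcp_rot: [3.141, 0.001, 2.569]
ft_force: [-0.5, -0.5, 0.4]
opening: 0.005
```

```bash
cat > look.py <<'E'
from h import *
import sys
n=sys.argv[1]
s=state(); i=camera_info("wrist"); p,d=read_camera("wrist"); cv2.imwrite(f"pics/{n}.png",p[:,:,::-1]); np.savez(n,**i)
print(s["eef_pos"],np.degrees(s["tcp_rot"][2]))
for c in disc(i,p):
    for k,r,z in(("key",64,27),("key",62,27),("red",76,18),("fin",46,54),("fin",42,54),("notch",50,38),("notch",47,38)):
        a,q=ang(i,p,c,r,z); m=(q[:,0]-q[:,2]>100)&(q[:,1]>150) if k=="notch" else (q[:,0]-q[:,1]>90) if k=="red" else q.sum(1)<240
        print(k,r,runs(a,m))
E
python3 look.py w4
```

```text
[570.2322326  -82.18426061 195.78668929] 147.21862942784742
disc [288.2 142.7] [520.6 -86.7  38. ] 35.1
key 64 []
key 62 []
red 76 [336. 339.]
fin 46 [136.  141.5 149.5 154. ]
fin 42 [135.  141.  150.  154.5]
notch 50 [137.5 144.  151.  155.5 319.5 332. ]
notch 47 [137.  144.  151.  156.5 320.  333. ]
```

View pics/w4.png

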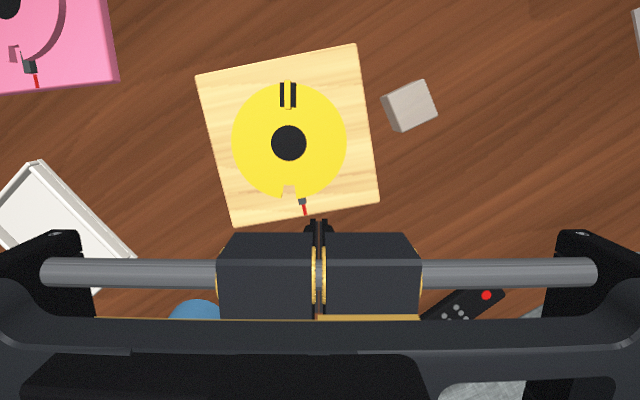

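Disc (289,142), fin (288,95), notch (289,192), key (302,201), red line (304,210). The notch needs about 12° more CCW. Next I refine the key direction.

```bash
cat >> h.py <<'E'
def keyang(i,p,c):
    for r,z in((61,27),(63,27),(65,27),(72,18),(75,18),(78,18)):
        a,q=ang(i,p,c,r,z); b=np.abs((a-340+180)%360-180)<14
        w=np.clip(600-q.sum(1),0,None) if z==27 else np.clip(q[:,0]-q[:,1]-60,0,None)
        w=np.where(b,w-np.median(w[b]),0).clip(0); w[w<.4*w.max()]=0; print("key/red",r,round((w@a)/w.sum(),1),a[w>0][[0,-1]])
E
python3 - <<'E'
from h import *
for n in("w1","w4"):
    i=dict(np.load(n+".npz")); p=np.ascontiguousarray(cv2.imread(f"pics/{n}.png")[:,:,::-1])
    c=next(disc(i,p)); keyang(i,p,c)
i=dict(np.load("w4.npz"))
Q=ray(i,[(195,75),(357,43),(380,202),(233,227)],18); e=np.roll(Q,-1,0)-Q
print(Q.mean(0).round(1),np.linalg.norm(e,axis=1).round(1),np.degrees(np.arctan2(e[:,1],e[:,0])).round(1)%90)
E
```

```text
disc [365.8 183.1] [520.9 -86.6  38. ] 33.9
key/red 61 339.0 [334.5 343. ]
key/red 63 339.1 [335. 343.]
key/red 65 339.1 [335. 343.]
key/red 72 337.8 [336.5 339. ]
key/red 75 337.8 [336.5 339. ]
key/red 78 337.7 [336.5 339. ]
disc [288.2 142.7] [520.6 -86.7  38. ] 35.1
key/red 61 338.7 [334.5 342.5]
key/red 63 338.3 [334.5 342. ]
key/red 65 338.4 [335. 342.]
key/red 72 337.8 [336.5 339. ]
key/red 75 337.8 [336.5 339. ]
key/red 78 337.9 [337. 339.]
[521.1 -85.5  18. ] [167.5 167.3 168.1 166.9] [67.5 67.6 67.4 67.4]
```

Emit:
carry_out([
  {"dx": 0.03, "dy": 0, "dz": 0.02, "twist": 0},
  {"dx": 0.06, "dy": 0, "dz": 0.05, "twist": 0},
  {"dx": 0.085, "dy": 0, "dz": 0.09, "twist": 0},
  {"dx": 0.085, "dy": 0, "dz": 0.13, "twist": 0},
  {"dx": 0.085, "dy": 0, "dz": 0.15, "twist": 0},
])

```text
t: 7.25
eef_pos: [495.3, -35.5, 42.3]
tcp_rot: [-3.14, -0.005, 2.572]
ft_force: [-0.6, -0.2, -0.3]
opening: 0.004
```

Emit:
carry_out([
  {"dx": 0, "dy": -0.007, "dz": 0, "twist": 0},
  {"dx": 0, "dy": -0.013, "dz": 0, "twist": 0},
  {"dx": 0, "dy": -0.015, "dz": 0, "twist": 0},
])

```text
t: 7.55
eef_pos: [489.9, -50.1, 46.4]
tcp_rot: [3.141, 0.001, 2.572]
ft_force: [0.5, 0.1, 0.3]
opening: 0.004
```

Emit:
carry_out([
  {"dx": 0.0008, "dy": -0.0033, "dz": 0, "twist": -4},
  {"dx": 0.0015, "dy": -0.0066, "dz": 0, "twist": -8},
  {"dx": 0.0019, "dy": -0.0098, "dz": 0, "twist": -12},
  {"dx": 0.0019, "dy": -0.0098, "dz": 0, "twist": -12},
])

```text
t: 7.95
eef_pos: [483.5, -57.3, 46.7]
tcp_rot: [3.141, 0.002, 2.783]
ft_force: [-0.0, 1.3, 0.0]
opening: 0.004
```

Emit:
carry_out([
  {"dx": 0, "dy": 0.01, "dz": 0, "twist": 0},
  {"dx": 0, "dy": 0.015, "dz": -0.03, "twist": 0},
  {"dx": -0.03, "dy": 0.015, "dz": -0.07, "twist": 0},
  {"dx": -0.06, "dy": 0.015, "dz": -0.11, "twist": 0},
  {"dx": -0.085, "dy": 0.015, "dz": -0.15, "twist": 0},
])

```text
t: 8.45
eef_pos: [569.4, -72.2, 198.2]
tcp_rot: [3.141, 0.001, 2.781]
ft_force: [0.5, 0.8, -1.5]
opening: 0.007
```

Emit:
carry_out([
  {"dx": 0, "dy": 0, "dz": 0, "twist": 0},
  {"dx": 0, "dy": 0, "dz": 0, "twist": 0},
])

```text
t: 8.65
eef_pos: [568.2, -72.0, 196.1]
tcp_rot: [3.141, 0.001, 2.781]
ft_force: [-1.2, 0.0, 0.1]
opening: 0.005
```

```bash
python3 look.py w5
```

```text
[568.19043584 -72.04372622 196.05565667] 159.36364779107186
disc [288.2 142.6] [520.6 -86.7  38. ] 35.1
key 64 []
key 62 []
red 76 [336. 339.]
fin 46 [147.5 153.5 161.  165. ]
fin 42 [146.5 153.  161.  165.5]
notch 50 [149.  155.5 162.  167.  331.5 344.5]
notch 47 [148.5 155.5 162.5 167.5 331.  332.5 334.  345. ]
```

View pics/w5.png

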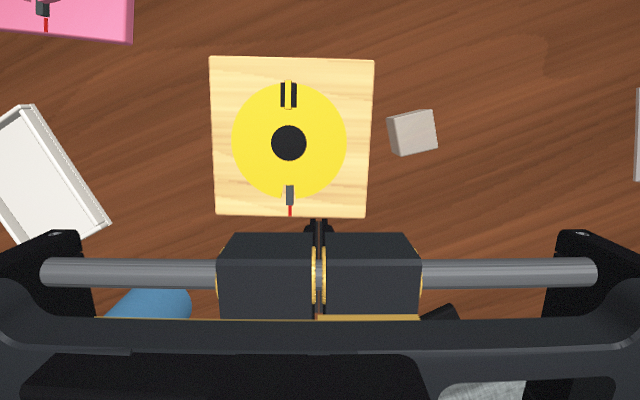

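The grey key (290,195) now shows centred in the notch, in line with the red line (290,211) and opposite the fin (288,95). Notch and key are both at about 338°. I move over the disc and press.

Emit:
carry_out([
  {"dx": 0.02, "dy": -0.015, "dz": 0, "twist": 0},
  {"dx": 0.039, "dy": -0.03, "dz": 0, "twist": 0},
  {"dx": 0.039, "dy": -0.03, "dz": 0.045, "twist": 0},
  {"dx": 0.039, "dy": -0.03, "dz": 0.09, "twist": 0},
  {"dx": 0.039, "dy": -0.03, "dz": 0.125, "twist": 0},
])

```text
t: 9.2
eef_pos: [519.0, -86.1, 67.8]
tcp_rot: [-3.141, -0.003, 2.782]
ft_force: [-0.3, -0.1, -0.3]
opening: 0.007
```

Emit:
carry_out([
  {"dx": 0, "dy": 0, "dz": 0.012, "twist": 0},
  {"dx": 0, "dy": 0, "dz": 0.022, "twist": 0},
  {"dx": 0, "dy": 0, "dz": 0.027, "twist": 0},
  {"dx": 0, "dy": 0, "dz": 0.03, "twist": 0},
  {"dx": 0, "dy": 0, "dz": 0.033, "twist": 0},
])

```text
t: 9.7
eef_pos: [521.6, -87.1, 38.4]
tcp_rot: [3.141, 0.002, 2.783]
ft_force: [-0.1, 0.2, 0.1]
opening: 0.004
```

Emit:
carry_out([
  {"dx": 0, "dy": 0, "dz": 0.002, "twist": 0},
  {"dx": 0, "dy": 0, "dz": 0.004, "twist": 0},
  {"dx": 0, "dy": 0, "dz": 0.006, "twist": 0},
  {"dx": 0, "dy": 0, "dz": 0.008, "twist": 0},
  {"dx": 0, "dy": 0, "dz": 0.008, "twist": 0},
])

```text
t: 10.2
eef_pos: [521.6, -87.1, 30.2]
tcp_rot: [3.141, 0.001, 2.783]
ft_force: [0.7, 1.6, 8.8]
opening: 0.006
```

Emit:
carry_out([
  {"dx": 0, "dy": 0, "dz": 0.001, "twist": 0},
  {"dx": 0, "dy": 0, "dz": 0.001, "twist": 0},
])

```text
t: 10.4
eef_pos: [521.6, -87.1, 30.0]
tcp_rot: [3.141, 0.002, 2.783]
ft_force: [-2.3, 1.9, 22.5]
opening: 0.006
```

The tip is at z = 30.0 and the force is climbing against a hard stop, so the dial is home. I retract and check.

Emit:
carry_out([
  {"dx": 0, "dy": 0, "dz": -0.01, "twist": 0},
  {"dx": 0, "dy": 0, "dz": -0.045, "twist": 0},
  {"dx": 0, "dy": 0, "dz": -0.09, "twist": 0},
  {"dx": -0.02, "dy": 0.015, "dz": -0.13, "twist": 0},
  {"dx": -0.04, "dy": 0.03, "dz": -0.166, "twist": 0},
])

```text
t: 10.9
eef_pos: [569.3, -72.9, 197.0]
tcp_rot: [3.142, 0.0, 2.782]
ft_force: [0.4, -0.6, -0.7]
opening: 0.005
```

Emit:
carry_out([
  {"dx": 0, "dy": 0, "dz": 0, "twist": 0},
  {"dx": 0, "dy": 0, "dz": 0, "twist": 0},
  {"dx": 0, "dy": 0, "dz": 0, "twist": 0},
])

```text
t: 11.2
eef_pos: [567.9, -72.9, 193.2]
tcp_rot: [-3.141, -0.003, 2.783]
ft_force: [0.2, -0.4, -0.6]
opening: 0.005
```

```bash
python3 look.py w6; python3 - <<'E'
from h import *
def zat(i,d,P):
    u,v=proj(i,[P])[0]; n=cv2.undistortPoints(np.array([[[u,v]]]),i["mtx"],i["dist_coeffs"])[0,0]
    dd=np.median(d[int(v)-2:int(v)+3,int(u)-2:int(u)+3]); return (i["R"].T@(dd*np.r_[n,1]-i["t"]))[2]
i=camera_info("wrist"); p,d=read_camera("wrist")
c=np.array([520.7,-86.7]); o=lambda r,a,z:[c[0]+r*np.cos(np.radians(a)),c[1]+r*np.sin(np.radians(a)),z]
print("dial z",[round(zat(i,d,o(r,a,30)),1) for r,a in((0,0),(35,70),(35,250),(35,20))],"board z",[round(zat(i,d,o(72,a,18)),1) for a in(70,250,300,20)],"key z",round(zat(i,d,o(64,338,27)),1),state()["ft_force"])
E
```

```text
[567.9050802  -72.91709658 193.22359906] 159.43509419270828
disc [289.8 142.6] [520.1 -85.8  38. ] 33.8
key 64 []
key 62 []
red 76 [335.5 338.5]
fin 46 [147.5 153.  160.5 165. ]
fin 42 [147.  152.5 161.  166. ]
notch 50 [149. 155. 162. 167. 331. 344.]
notch 47 [148.5 155.  162.  168.  331.5 344.5]
dial z [np.float64(30.4), np.float64(30.4), np.float64(29.9), np.float64(30.2)] board z [np.float64(17.9), np.float64(18.2), np.float64(18.3), np.float64(17.8)] key z 26.7 [ 0.1561929  -0.20157673 -0.16524385]
```

View pics/w6.png

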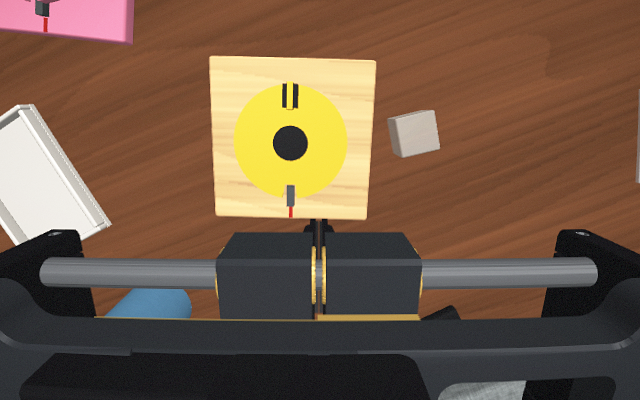

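The key (291,195) sits in the notch. The dial top measures about 30.2 mm at all four points (board 18, key 27), so it is level and home, and the cube and tray look unmoved.

```bash
python3 -c "
from cell import *
print(job_done())"
```

```text
the job is handed in; nothing more can be done
None
```

The yellow toy is locked: its dial is fully home on the key, and the job is handed in. I pushed the fin about 137° counter-clockwise with the shut fingertips, in two strokes with a look between them. I then pressed the dial at its black disc and withdrew. It took about 11 s of robot time.

- **Alignment:** the notch and the key both measured about 338°, against an allowed error of 3.7°. After the press the key shows centred in the notch.
- **Depth:** the tip stopped at a height of 30.0 mm with 22 N against the stop. By wrist-camera depth the dial top is 29.9–30.4 mm at four points, the board about 18 mm and the key 26.7 mm, so the dial is level.
- **Clear afterwards:** the force reading was near zero after I withdrew. The glass cube and the visible part of the tray look unmoved in the wrist pictures. I did not take fresh pictures of the items out of that view.
- **Disagreements:** my first key-angle estimate of about 340° was refined to about 338°. The scene and side cameras differed by about 6 mm on the dial's centre, so I used the wrist camera instead.

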